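# Index the flange and take a lever-gauge reading

## Robot

A 6-joint arm with a two-finger parallel gripper is mounted at the origin on the work surface. World frame = base frame: x ahead of the robot, y to its left, z up, the work surface at z = 0. Lengths are in m, angles in degrees, forces in N, time in s.
With the tool pointing down it reaches from about 0.25 to 0.725 m from the base axis. Payload 9.7 kg.
Tool frame: the origin (TCP) lies between the finger pads; the fingertips stand bot.tcp_to_tips ahead of it and the grasp point (between the pads) lies 2 mm behind it (bot.tcp_to_tips is the distance from the TCP to the fingertips, in m); z points along the fingers, y is the line along which they close (so a half turn about z gives the same grasp; the last joint's range is limited). The gripper opens to 85 mm and grips with 20 to 120 N. Pads are 22 mm wide; open, the fingers measure 114 mm over their backs; the gripper's body (76 mm by 85 mm) begins 54 mm behind the grasp point. The pads swing forward as they close: fully open they stand 13 mm farther back than shut.
Start: joints at [75.86, 4.979, 10.078, 95.1, 0, 90], TCP at [0.134, 0.533, 0.212] pointing down, gripper open.
Joint ranges: [-179.16, 179.16], [-48.56, 103.87], [-65.8, 70.77], [-126.05, 130.52], [-82.76, 87.17], [-180, 180]. Speed limits (degrees/s): [127.2, 127.2, 147.25, 180, 180, 180].

## Interface

Orientations are given as [roll, pitch, yaw] about the fixed x, y, z axes, in that order (R = Rz(yaw) Ry(pitch) Rx(roll)).
In Python, from workcell import sensors, camera, camera_params, bot gives the robot as it stands.
- The arm moves only by the tool apply_moves, never from a script. Its argument "motion" is a list of rows, each an object with "jaw": the opening, from -1 (shut) to 1 (fully open); "xyz": the shift along the tool's x, y, z in mm, a list of three; "twist": the turn about the tool's z in rad. A call has 1 to 5 rows; each row is the pose to reach, as a shift and turn from the pose commanded when the call began, along the tool's axes at that moment; what a row does not reach only later rows make up. A row lasts 1/8 s, in which the tool goes at most 62.5 mm and 10.7 degrees, less where a joint would pass 70% of its speed; a pose out of reach is approached as far as the arm can. A call with a gripper value outside its range is refused whole. The fingers move at their own pace and stop on an object; "grip_force" is the grip in N (left out, the last holds). Time passes only in rows, so rows that repeat a pose let the fingers close. It gives the time, the measured TCP pose, the force, the opening and the grip force at its end, in the units of the state.
- sensors.get_obs(): the state, without advancing time (a new reading comes with each control period).
- camera(name): name is "scene" or "top"; returns (picture, depth): 420x560x3 uint8, red, green, blue; 420x560 float32, m along the optical axis (not along the pixel's ray), 0 where there is no reading.
- camera_params(name): a dict with "mtx" (3x3 intrinsics, pixels), "rvec" (rotation vector, rad) and "tvec" (3), from world to camera coordinates, as OpenCV has them. Camera axes: x right, y down, z forward; pixel columns grow to the right and rows downward; lengths in m; the calibration is good to about 2 mm. A picture is of the moment at which its call begins. camera_params takes no time and is no camera call.
- bot.job_done(): hands the job in; it is judged then, once.
The state is a dict: "time": time; "q": joint angles; "qd": joint speeds; "joint_efforts": joint torques, N m; "ee_pos": TCP position; "tcp_rot": TCP orientation; "wrist_force": force on the tool from outside, world axes, zero at the start; "torque": the same for the moment, N m; "opening": finger opening in m; "grasp_force": force on a finger pad.
Only numpy, scipy, OpenCV 4.12 (cv2) and the standard library are available. Lean on these libraries where they do the work, as an engineer would, in place of code of your own. Each camera call takes 0.05 s, during which the arm holds its last target. There are 200 camera calls.

## Task

Turn the index table by its upright post until the flange's square pad sits in its click stop directly under the gauge probe. Then pull the gauge's sprung lever all the way down, hold it there for about a second while the reading is taken, and ease it slowly (over two or three seconds) back up to its rest before letting go: never let it spring back. Keep the lever up while the table is away from the square pad's stop, and leave the other things on the bench where they are.

Things in the scene. Friction and masses are not known exactly. Their poses are not given: they have to be found in the camera images.
- station: Gauge station fixed to the bench: steel plate 340 x 490 x 15 mm with a round index table and, on its +y side, a column (60 mm square, centre at x 50, y 155 mm) whose white head (x -20 to 80, y 38 to 193, z 190 to 265 mm) overhangs the table. Origin on the bench under the table's axis; x points away from the robot at yaw 0, y left towards the column.
- table_axis (a point): Point on the vertical axis of the index table, 65 mm above the bench, at the upper face of the dark platter (240 mm diameter). Axes as the station's.
- index_table (a joint): Table angle, rad, positive counter-clockwise from above, limits -1.75 to 1.75. Sprung click stops at -1.571, -0.524, +0.524, +1.571 draw the table in (up to 0.3 N m); each brings one pad under the probe. The square pad is under the probe at +0.524; the table starts one or two stops clockwise of that.
- post_top (a point): Centre of the top of the black upright turning post, 16 mm diameter, that stands on the platter 107 mm from its axis; the post is free from z 71 mm to 135 mm above the bench (a 24 mm collar at its foot). Turns with the table; at joint angle 0 it lies towards the station's -y.
- square_pad (a point): Centre of the top (92 mm above the bench) of the square pad, 32 x 32 mm. The steel flange (196 mm diameter, fixed on the platter) carries six aluminium pads 17 mm tall, 60 degrees apart and 70 mm from the axis: this one and five round ones of 24 mm diameter. Turns with the table.
- probe_tip (a point): Tip of the thin probe under the head, at (0, 70) mm from the table's axis in the station's frame; 137 mm above the bench at rest, 45 mm lower (touching a pad) with the lever fully down.
- lever (a joint): Lever angle, rad: 0 at rest (up, 30 degrees above level), 0.9 at the lower stop (about 22 degrees below level). A spring returns it: about 2 N at the handle near the top, 8 N at the bottom; it snaps up if let go.
- lever_pivot (a point): Pivot of the lever, 230 mm above the bench, on the column's far (+y) side, at (50, 216) mm in the station's frame. The lever turns about the station's y axis.
- handle (a point): Grip point on the lever's black cross bar, a horizontal round bar 18 mm in diameter along the station's y. The lever's 10 mm rod (180 mm from the pivot, on its -x side) carries the bar at one end; the bar sticks out 74 mm from the rod to +y, and this point lies on its axis, 44 mm from the rod (station y 260 mm). 320 mm above the bench at rest, 164 mm when fully down. Turns with the lever.
- ring_gauge: Loose steel ring gauge, 44 mm diameter, 18 mm tall, on the station's plate; origin under its centre. Leave it.
- vblock: Loose dark steel V-block, 50 x 40 x 36 mm, on the station's plate below the lever; origin under its centre. Leave it.
- gauge_block: Loose upright gauge block, 35 x 9 x 30 mm, on the station's plate; origin under its centre. Leave it.
- master_ball: Loose master ball on a stem and 64 mm round foot, 134 mm tall; origin under the foot's centre. Leave it.
- cleaning_block: Loose blue cleaning block, 60 x 35 x 16 mm, on the station's plate; origin under its centre. Leave it.
- hex_key: Loose hex key lying flat on the station's plate, 100 x 30 mm, 8 mm thick; origin under the middle of its long arm. Leave it.
- cleaner: Loose white cleaner bottle, 60 mm diameter, 160 mm tall; origin under its centre. Leave it.

How it is judged:
By the outcome, as a careful person would: the job done as asked, in the order asked, and still so for the second after the job is handed in, with the robot touching nothing.
It also fails if it takes over 64 s, if anything falls off the work surface, if the arm or the gripper's body presses on something with over 40 N, if the wrist force passes 120 N, or if a joint passes its speed limit or range.

## Working session

There is one attempt and no reset: what is moved stays moved. The work goes in short steps, Python scripts to look and compute and a tool call to move; the robot and the scene stay as the last step left them, time stands still between calls to the robot, and variables do not carry over. Pictures are saved under pics/ and viewed, at most 10 in all, crops included, and the job is handed in when it is done.

Besides the shell and the picture viewer there is one more tool, called after "Call:" by a JSON object that holds its "name" and its "arguments", one argument or row to a line. apply_moves: Moves the arm, as the interface text tells. Its arguments: {"type":"object","properties":{"motion":{"type":"array","items":{"type":"object","properties":{"jaw":{"type":"number"},"xyz":{"type":"array","items":{"type":"number"}},"twist":{"type":"number"}}}},"grip_force":{"type":"number"}},"required":["motion"]}

```bash
mkdir -p pics; ls
python3 - <<'E'
from workcell import sensors, camera, camera_params, bot
import cv2,numpy as np
print(sensors.get_obs(), bot.tcp_to_tips)
for n in("scene","top"):
    p,d=camera(n); cv2.imwrite(f"pics/{n}0.png",p[:,:,::-1]); np.savez(f"{n}0.npz",p=p,d=d)
    print(n,camera_params(n))
E
```

```text
pics
{'time': 0.0, 'q': array([ 7.58585897e+01,  5.01173423e+00,  1.00362266e+01,  9.50991917e+01,
       -2.03401052e-03,  9.00012691e+01]), 'qd': array([-0.07104283, -0.06215291,  0.00836992,  0.04084018, -0.00499701,
        0.05555041]), 'joint_efforts': array([-1.96406807e-03, -5.20378697e+01,  4.64809012e+01,  1.60213339e-02,
        1.70552255e-05,  9.15157017e-06]), 'ee_pos': array([0.13432555, 0.53309711, 0.21139287]), 'tcp_rot': array([-1.79925301e+02,  2.03566332e-03,  1.65857323e+02]), 'wrist_force': array([ 0.23233179, -0.83277796,  1.18534026]), 'torque': array([ 0.00635816, -0.00505561,  0.02154147]), 'grasp_force': 0.0, 'opening': 0.08560581413083583} 0.017
scene {'mtx': array([[500.47129151,   0.        , 278.27537745],
       [  0.        , 500.47129151, 204.36352855],
       [  0.        ,   0.        ,   1.        ]]), 'rvec': array([ 1.30500947,  2.28380159, -0.88360171]), 'tvec': array([ 0.32405798, -0.245346  ,  1.80651945])}
top {'mtx': array([[419.84671608,   0.        , 278.57741965],
       [  0.        , 419.84671608, 212.74641224],
       [  0.        ,   0.        ,   1.        ]]), 'rvec': array([ 2.15329592, -2.1700079 ,  0.08816804]), 'tvec': array([0.01874505, 0.60817177, 1.48949531])}
```

View pics/scene0.png

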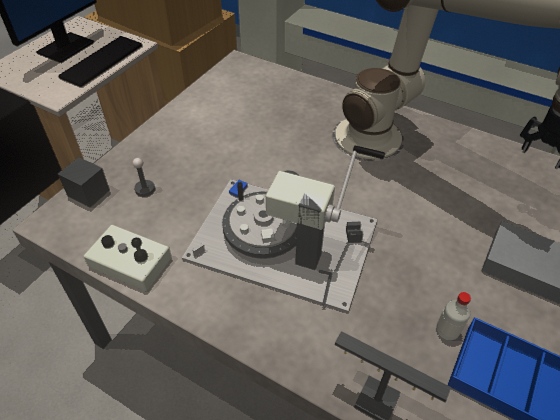

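View pics/top0.png

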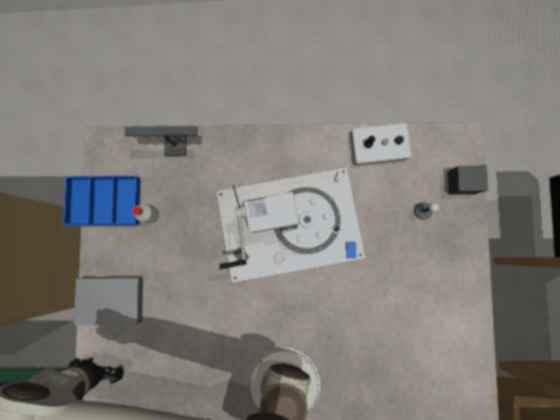

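Scene view: the station is at about (280,230), the post near (240,190), and the handle bar at (368,152). Top view: platter centre at about (307,219), post near (337,228), and handle bar at (233,265). Next I'll measure using depth.

```bash
cat > h.py <<'E'
import numpy as np,cv2
from workcell import sensors,camera,camera_params,bot
def cloud(n,d):
    c=camera_params(n);R,_=cv2.Rodrigues(c["rvec"]);K=c["mtx"]
    v,u=np.mgrid[0:420,0:560]
    X=np.stack([(u-K[0,2])/K[0,0]*d,(v-K[1,2])/K[1,1]*d,d],-1)
    W=(X-c["tvec"].ravel())@R
    W[d==0]=np.nan
    return W
def proj(n,P):
    c=camera_params(n);return cv2.projectPoints(np.array(P,float).reshape(-1,1,3),c["rvec"],c["tvec"],c["mtx"],None)[0].reshape(-1,2)
E
python3 - <<'E'
from h import *
t=np.load("top0.npz");s=np.load("scene0.npz")
W=cloud("top",t["d"]);S=cloud("scene",s["d"])
# plate: z~15mm
for n,w in(("top",W),("scene",S)):
    m=(abs(w[...,2]-.015)<.005)&(abs(w[...,0]-.55)<.3)&(abs(w[...,1]-.05)<.35)
    m=cv2.morphologyEx(m.astype(np.uint8),cv2.MORPH_OPEN,np.ones((3,3),np.uint8))
    k,l,st,_=cv2.connectedComponentsWithStats(m);i=1+np.argmax(st[1:,4])
    P=w[l==i][:,:2].astype(np.float32)
    print(n,"plate",cv2.minAreaRect(P),np.median(w[l==i][:,2]))
    # platter z~65
    m=(abs(w[...,2]-.065)<.005)&(abs(w[...,0]-.4)<.3)&(abs(w[...,1]-.0)<.3)
    P=w[m][:,:2].astype(np.float32);print(" platter",len(P),cv2.minEnclosingCircle(P),np.median(w[m][:,2]))
    # high dark things: bar
    m=(w[...,2]>.29)&(w[...,2]<.36)&(w[...,0]>.2)&(w[...,0]<.6)&(abs(w[...,1])<.3)
    P=w[m];print(" bar",len(P),P.mean(0),P.min(0),P.max(0))
    m=(w[...,2]>.11)&(w[...,2]<.145)&(w[...,0]>.2)&(w[...,0]<.7)&(w[...,1]>-.25)&(w[...,1]<.3)
    k,l,st,c=cv2.connectedComponentsWithStats(m.astype(np.uint8))
    for i in range(1,k): 
        P=w[l==i]; print("  post?",st[i,4],c[i],np.median(P,0),P[:,2].max())
a=cv2.resize(t["p"][150:300,200:380],None,fx=4,fy=4,interpolation=cv2.INTER_CUBIC)
cv2.imwrite("pics/topz.png",a[:,:,::-1])
a=cv2.resize(s["p"][130:310,175:390],None,fx=3.3,fy=3.3,interpolation=cv2.INTER_CUBIC)
cv2.imwrite("pics/scz.png",a[:,:,::-1])
E
```

```text
top plate ((0.5976240038871765, -0.20264950394630432), (0.3461412191390991, 0.13879145681858063), 3.112795829772949) 0.015286400156576386
 platter 824 ((0.5795199275016785, -0.08465839177370071), 0.11967305839061737) 0.06544637653431457
 bar 231 [0.44273242 0.13527948 0.32248793] [0.41995084 0.10351203 0.29125537] [0.50444547 0.18182632 0.33569163]
  post? 19 [337.15789474 228.15789474] [ 0.54484567 -0.18283819  0.1351258 ] 0.14017323851228747
scene plate ((0.5728776454925537, -0.02684047818183899), (0.34106260538101196, 0.4918280243873596), 10.303500175476074) 0.01428551806241198
 platter 1063 ((0.5899520516395569, -0.046399541199207306), 0.1600884646177292) 0.06469147996831895
 bar 298 [0.44574536 0.13588833 0.31881532] [0.42285219 0.1030681  0.29032736] [0.49411104 0.18168454 0.33070516]
  post? 46 [239.82608696 186.41304348] [ 0.54953502 -0.18362534  0.1285314 ] 0.1386430630454269
  post? 1 [324. 227.] [0.57250933 0.1004002  0.14095414] 0.1409541387347169
  post? 214 [309.29906542 241.51869159] [0.63064461 0.08739673 0.12801551] 0.14490226705938294
```

View pics/topz.png

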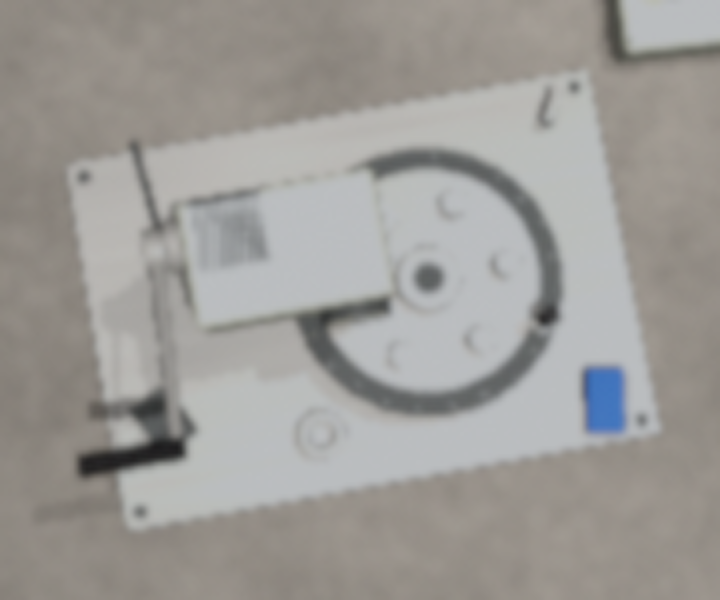

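View pics/scz.png

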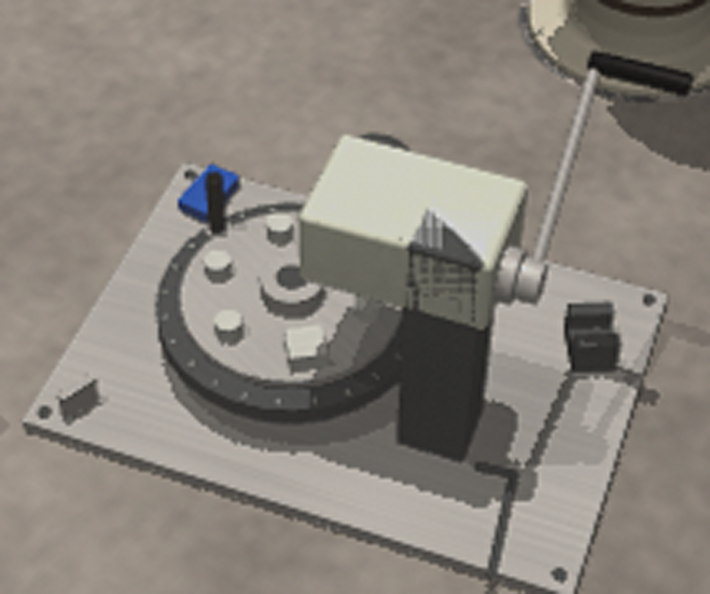

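Platter centre is (0.580,-0.085), radius 120 mm. Station yaw is about 10.3° and the plate fits at 341 x 492 mm. The post is at (0.545,-0.183), which puts the joint at about -30°, so the table has to turn +60°. The square pad (scene crop at 305,345) agrees with this. The handle matches the model. Next I'll write a planner that prints the moves.

```bash
cat > plan.py <<'E'
import numpy as np,json
from scipy.spatial.transform import Rotation as Ro
C=np.array([.5795,-.0847]);Y=10.3
def st(x,y,z):  # station mm -> world m
    a=np.radians(Y);return [C[0]+(x*np.cos(a)-y*np.sin(a))/1e3,C[1]+(x*np.sin(a)+y*np.cos(a))/1e3,z/1e3]
def emit(start,wps,step=.05,deg=9):
    """waypoints (x,y,z,yaw deg[,min rows]) -> rows in the tool frame of each call's start"""
    cur=np.array(start,float);rows=[]
    for w in wps:
        k=w[4] if len(w)>4 else 1;w=np.array(w[:4],float)
        n=int(max(k,np.ceil(np.linalg.norm(w[:3]-cur[:3])/step),np.ceil(abs(w[3]-cur[3])/deg)))
        rows+=[cur+(w-cur)*i/n for i in range(1,n+1)];cur=w
    base=np.array(start,float)
    for i in range(0,len(rows),5):
        R=Ro.from_euler("xyz",[180,0,base[3]],degrees=True);out=[]
        for r in rows[i:i+5]:
            d=np.round(R.inv().apply(r[:3]-base[:3])*1e3,1);t=round(-np.radians(r[3]-base[3]),3)
            out.append({"xyz":d.tolist(),"twist":t})
        print(json.dumps(out))
        base=np.r_[base[:3]+R.apply(d)/1e3,base[3]-np.degrees(t)]
    print("end",base)
E
python3 - <<'E'
from plan import *
pol=lambda a,r,z:(r*np.cos(np.radians(a)),r*np.sin(np.radians(a)),z,a+90)
w=[pol(72,.36,.22),pol(50,.33,.22),pol(28,.33,.22),pol(5,.33,.22),pol(-19.4,.36,.22),(.5445,-.184,.2,70.6),(.5445,-.184,.116,70.6,3)]
emit((.134,.533,.212,165.86),w,.06,10)
E
```

```text
[{"xyz": [-6.1, -47.6, -2.0], "twist": 0.017}, {"xyz": [-12.3, -95.2, -4.0], "twist": 0.034}, {"xyz": [-18.4, -142.8, -6.0], "twist": 0.051}, {"xyz": [-24.5, -190.4, -8.0], "twist": 0.067}, {"xyz": [-64.4, -211.1, -8.0], "twist": 0.195}]
[{"xyz": [-43.2, -12.7, -0.0], "twist": 0.128}, {"xyz": [-86.3, -25.3, -0.0], "twist": 0.256}, {"xyz": [-124.2, -43.5, -0.0], "twist": 0.384}, {"xyz": [-162.0, -61.7, -0.0], "twist": 0.512}, {"xyz": [-199.8, -79.9, -0.0], "twist": 0.64}]
[{"xyz": [-43.0, -8.7, -0.0], "twist": 0.134}, {"xyz": [-86.0, -17.5, -0.0], "twist": 0.268}, {"xyz": [-128.9, -26.2, -0.0], "twist": 0.402}, {"xyz": [-174.3, -46.3, -0.0], "twist": 0.544}, {"xyz": [-219.6, -66.3, -0.0], "twist": 0.686}]
[{"xyz": [-47.8, 13.2, -0.0], "twist": 0.142}, {"xyz": [-53.6, 66.6, 5.0], "twist": 0.142}, {"xyz": [-59.4, 120.0, 10.0], "twist": 0.142}, {"xyz": [-65.1, 173.4, 15.0], "twist": 0.142}, {"xyz": [-70.9, 226.8, 20.0], "twist": 0.142}]
[{"xyz": [0.0, -0.0, 28.0], "twist": -0.0}, {"xyz": [0.0, -0.0, 56.0], "twist": -0.0}, {"xyz": [0.0, -0.0, 84.0], "twist": -0.0}]
end [ 0.54449789 -0.18401679  0.116      70.57711867]
```

Call:
{"name": "apply_moves", "arguments": {
  "motion": [
    {"jaw": 1,"xyz": [-6,-48,-2],"twist": 0.017},
    {"jaw": 1,"xyz": [-12,-95,-4],"twist": 0.034},
    {"jaw": 1,"xyz": [-18,-143,-6],"twist": 0.051},
    {"jaw": 1,"xyz": [-24.5,-190,-8],"twist": 0.067},
    {"jaw": 1,"xyz": [-64,-211,-8],"twist": 0.195}
  ]
}}

```text
time: 0.72
ee_pos: [0.1439, 0.3116, 0.2204]
tcp_rot: [179.9, -0.0, 154.7]
wrist_force: [1.4, 1.1, 0.3]
opening: 0.0859
grasp_force: 0.0
```

Call:
{"name": "apply_moves", "arguments": {
  "motion": [
    {"jaw": 1,"xyz": [-43,-13,0],"twist": 0.128},
    {"jaw": 1,"xyz": [-86,-25,0],"twist": 0.256},
    {"jaw": 1,"xyz": [-124,-43.5,0],"twist": 0.384},
    {"jaw": 1,"xyz": [-162,-62,0],"twist": 0.512},
    {"jaw": 1,"xyz": [-200,-80,0],"twist": 0.64}
  ]
}}

```text
time: 1.35
ee_pos: [0.2921, 0.154, 0.22]
tcp_rot: [180.0, -0.0, 117.8]
wrist_force: [0.1, 0.1, 0.3]
opening: 0.0855
grasp_force: 0.0
```

Call:
{"name": "apply_moves", "arguments": {
  "motion": [
    {"jaw": 1,"xyz": [-43,-9,0],"twist": 0.134},
    {"jaw": 1,"xyz": [-86,-17.5,0],"twist": 0.268},
    {"jaw": 1,"xyz": [-129,-26,0],"twist": 0.402},
    {"jaw": 1,"xyz": [-174,-46,0],"twist": 0.544},
    {"jaw": 1,"xyz": [-219.5,-66,0],"twist": 0.686}
  ]
}}

```text
time: 1.98
ee_pos: [0.3361, -0.0711, 0.2199]
tcp_rot: [-180.0, -0.0, 78.5]
wrist_force: [0.5, 0.7, 0.3]
opening: 0.0855
grasp_force: 0.0
```

Call:
{"name": "apply_moves", "arguments": {
  "motion": [
    {"jaw": 1,"xyz": [-48,13,0],"twist": 0.142},
    {"jaw": 1,"xyz": [-54,66.5,5],"twist": 0.142},
    {"jaw": 1,"xyz": [-59.5,120,10],"twist": 0.142},
    {"jaw": 1,"xyz": [-65,173.5,15],"twist": 0.142},
    {"jaw": 1,"xyz": [-71,227,20],"twist": 0.142}
  ]
}}

```text
time: 2.6
ee_pos: [0.5465, -0.1842, 0.1994]
tcp_rot: [-180.0, 0.0, 70.6]
wrist_force: [-0.5, -0.6, 0.8]
opening: 0.0852
grasp_force: 0.0
```

Call:
{"name": "apply_moves", "arguments": {
  "motion": [
    {"jaw": 1,"xyz": [0,0,28]},
    {"jaw": 1,"xyz": [0,0,56]},
    {"jaw": 1,"xyz": [0,0,84]},
    {"jaw": 1,"xyz": [0,0,84]},
    {"jaw": 0.3,"xyz": [0,0,84]}
  ]
}}

```text
validation failed for argument at $.mo...
```

Call:
{"name": "apply_moves", "arguments": {
  "motion": [
    {"jaw": 0,"xyz": [0,0,0]},
    {"jaw": -0.4,"xyz": [0,0,0]},
    {"jaw": -0.8,"xyz": [0,0,0]},
    {"jaw": -1,"xyz": [0,0,0]},
    {"jaw": -1,"xyz": [0,0,0]}
  ],
  "grip_force": 30
}}

```text
validation failed for argument at $.mo...
```

Run:
```python
from h import *
from plan import *
o=sensors.get_obs();print(o["ee_pos"],o["tcp_rot"],o["opening"],o["grasp_force"],o["wrist_force"],o["time"])
# arc: table angle -30 -> +30
w=[]
for a in np.arange(-25,30.1,5):
    b=np.radians(a-90+Y);w.append((C[0]+.107*np.cos(b),C[1]+.107*np.sin(b),.116,70.3+a+30))
b=np.radians(-120+Y);print(C+.107*np.array([np.cos(b),np.sin(b)]))
emit((C[0]+.107*np.cos(b),C[1]+.107*np.sin(b),.116,70.3),w,.05,9)
```

```text
[ 0.54649242 -0.18418619  0.19943576] [-1.79974119e+02  1.59609578e-03  7.05618622e+01] 0.08515630170661026 0.0 [-0.48084176 -0.64198     0.80873773] 2.6
[ 0.54343081 -0.18543735]
[{"xyz": [0.4, 9.3, 0.0], "twist": -0.087}, {"xyz": [1.6, 18.6, 0.0], "twist": -0.175}, {"xyz": [3.6, 27.7, 0.0], "twist": -0.262}, {"xyz": [6.5, 36.6, 0.0], "twist": -0.349}, {"xyz": [10.0, 45.2, 0.0], "twist": -0.436}]
[{"xyz": [0.4, 9.4, 0.0], "twist": -0.088}, {"xyz": [1.6, 18.6, 0.0], "twist": -0.175}, {"xyz": [3.7, 27.7, 0.0], "twist": -0.262}, {"xyz": [6.5, 36.6, 0.0], "twist": -0.349}, {"xyz": [10.1, 45.2, 0.0], "twist": -0.437}]
[{"xyz": [0.3, 9.3, 0.0], "twist": -0.087}, {"xyz": [1.6, 18.6, 0.0], "twist": -0.174}]
end [ 6.48683071e-01 -1.66271264e-01  1.16000000e-01  1.30288681e+02]
```

Call:
{"name": "apply_moves", "arguments": {
  "motion": [
    {"jaw": 1,"xyz": [0,0,28],"twist": 0},
    {"jaw": 1,"xyz": [0,0,56],"twist": 0},
    {"jaw": 1,"xyz": [0,0,84],"twist": 0},
    {"jaw": 1,"xyz": [0,0,84],"twist": 0},
    {"jaw": 0.3,"xyz": [0,0,84],"twist": 0}
  ]
}}

```text
time: 3.22
ee_pos: [0.5453, -0.1836, 0.1172]
tcp_rot: [179.9, -0.0, 70.6]
wrist_force: [0.1, -0.0, 0.3]
opening: 0.0699
grasp_force: 0.0
```

Call:
{"name": "apply_moves", "arguments": {
  "motion": [
    {"jaw": 0,"xyz": [0,0,0],"twist": 0},
    {"jaw": -0.4,"xyz": [0,0,0],"twist": 0},
    {"jaw": -0.8,"xyz": [0,0,0],"twist": 0},
    {"jaw": -1,"xyz": [0,0,0],"twist": 0},
    {"jaw": -1,"xyz": [0,0,0],"twist": 0}
  ],
  "grip_force": 30
}}

```text
time: 3.85
ee_pos: [0.545, -0.1836, 0.1161]
tcp_rot: [-180.0, 0.0, 70.6]
wrist_force: [0.0, 0.4, 0.2]
opening: -0.0002
grasp_force: 0.0
```

Run:
```python
from h import *
o=sensors.get_obs();print(o["ee_pos"],o["tcp_rot"],o["opening"],o["grasp_force"],o["wrist_force"],o["time"])
p,d=camera("top");w=cloud("top",d)
m=(w[...,2]>.16)&(w[...,0]>.45)&(w[...,0]<.62)&(w[...,1]>-.27)&(w[...,1]<-.1);print(m.sum())
```

```text
[ 0.54501687 -0.18355786  0.11610908] [-1.79999697e+02  6.65332910e-04  7.05798938e+01] -0.0001619538782614678 0.0 [0.01330359 0.35042887 0.16993822] 3.85
3257
```

Run:
```python
from h import *
s,d=camera("scene");t,dt=camera("top")
a=cv2.resize(s[110:260,180:330],(590,590),interpolation=cv2.INTER_CUBIC)
cv2.imwrite("pics/m1.png",a[:,:,::-1])
print(proj("scene",[[.545,-.1836,.116],[.545,-.1836,.099],[.5434,-.1854,.135],[.5434,-.1854,.071]]))
```

```text
[[240.9060435  188.25821568]
 [241.19100929 192.28571346]
 [240.3655598  183.11325507]
 [241.43950644 198.21311869]]
```

View pics/m1.png

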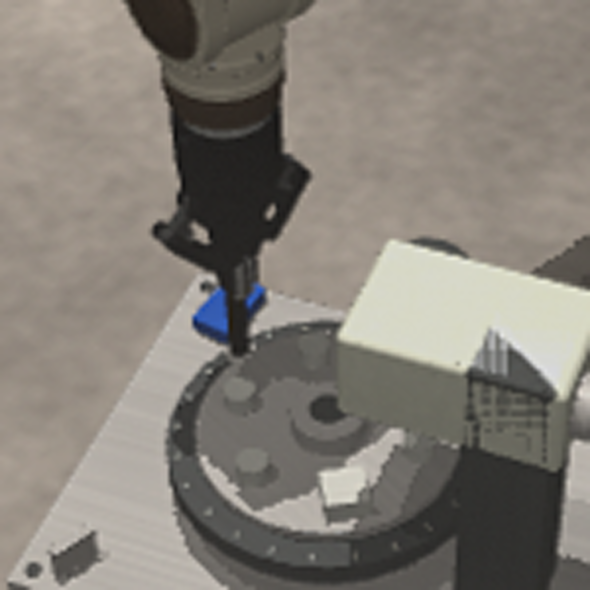

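Run:
```python
from h import *
s,d=camera("scene");w=cloud("scene",d)
a=np.array([[.545,-.1836,.116]]);
print(proj("scene",[a[0],a[0]+[.0943,-.0332,0],a[0]+[.0332,.0943,0]]))
for v in range(160,202,3):
    print(v,[tuple((w[v,u]*1e3).round().astype(int)) if w[v,u,2]>.05 else None for u in range(236,248,2)])
t,dt=camera("top");w=cloud("top",dt)
for v in range(222,236,2): print(v,[tuple((w[v,u]*1e3).round().astype(int)) for u in range(330,346,2)])
```

```text
[[240.9060435  188.25821568]
 [212.85458686 204.43086565]
 [262.4118887  207.69808188]]
160 [(np.int64(564), np.int64(-180), np.int64(244)), (np.int64(557), np.int64(-178), np.int64(240)), (np.int64(552), np.int64(-174), np.int64(238)), (np.int64(545), np.int64(-173), np.int64(233)), (np.int64(544), np.int64(-167), np.int64(235)), (np.int64(545), np.int64(-160), np.int64(239))]
163 [(np.int64(567), np.int64(-178), np.int64(237)), (np.int64(567), np.int64(-171), np.int64(240)), (np.int64(560), np.int64(-169), np.int64(235)), (np.int64(543), np.int64(-175), np.int64(219)), (np.int64(545), np.int64(-167), np.int64(224)), (np.int64(539), np.int64(-164), np.int64(221))]
166 [(np.int64(565), np.int64(-180), np.int64(223)), (np.int64(566), np.int64(-172), np.int64(228)), (np.int64(560), np.int64(-171), np.int64(223)), (np.int64(544), np.int64(-175), np.int64(208)), (np.int64(544), np.int64(-169), np.int64(211)), (np.int64(540), np.int64(-165), np.int64(210))]
169 [(np.int64(565), np.int64(-181), np.int64(211)), (np.int64(566), np.int64(-174), np.int64(215)), (np.int64(561), np.int64(-171), 
[... 4428 characters left out ...]
(-118), np.int64(578)), (np.int64(506), np.int64(-119), np.int64(613)), (np.int64(506), np.int64(-123), np.int64(615)), (np.int64(506), np.int64(-127), np.int64(615)), (np.int64(506), np.int64(-132), np.int64(615)), (np.int64(506), np.int64(-136), np.int64(615)), (np.int64(506), np.int64(-141), np.int64(607))]
234 [(np.int64(505), np.int64(-117), np.int64(542)), (np.int64(503), np.int64(-116), np.int64(592)), (np.int64(502), np.int64(-118), np.int64(613)), (np.int64(502), np.int64(-123), np.int64(614)), (np.int64(502), np.int64(-127), np.int64(617)), (np.int64(501), np.int64(-131), np.int64(617)), (np.int64(502), np.int64(-136), np.int64(612)), (np.int64(502), np.int64(-141), np.int64(608))]
```

The crop shows the fingers in line with the post at about (240,310). The opening reads 0, so it's unclear whether the post is held. I'll nudge along the arc to test.

Call:
{"name": "apply_moves", "arguments": {
  "motion": [
    {"jaw": -1,"xyz": [0.2,4.5,0],"twist": -0.044},
    {"jaw": -1,"xyz": [0.4,9,0],"twist": -0.087},
    {"jaw": -1,"xyz": [0.4,9,0],"twist": -0.087}
  ]
}}

```text
time: 4.47
ee_pos: [0.5537, -0.1862, 0.116]
tcp_rot: [-180.0, -0.0, 75.5]
wrist_force: [-0.3, -0.3, 0.2]
opening: -0.0002
grasp_force: 0.0
```

Run:
```python
from h import *
o=sensors.get_obs();print(o["ee_pos"],o["opening"],o["grasp_force"],o["wrist_force"],o["torque"],o["time"])
s,d=camera("scene")
a=cv2.resize(s[160:250,210:310],(800,600)[:1]*1+(720,),interpolation=cv2.INTER_CUBIC)[:600]
cv2.imwrite("pics/m2.png",a[:,:,::-1])
```

```text
[ 0.55372135 -0.18620746  0.11595643] -0.00018033130423364353 0.0 [-0.27782383 -0.31995927  0.24551116] [-0.01310634  0.02756725  0.00837626] 4.475
```

View pics/m2.png

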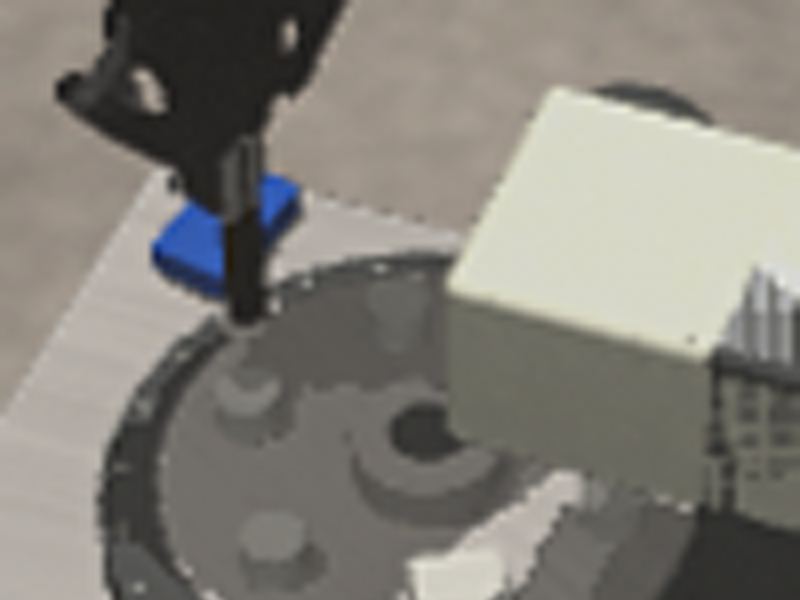

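Run:
```python
from h import *
s,d=camera("scene");w=cloud("scene",d)
for v in range(176,203,2):
    print(v,[(w[v,u]*1e3).round().astype(int).tolist()+[int(s[v,u].mean())] for u in range(236,245,2)])
print(proj("scene",[[.5537+.01,-.1862,z] for z in(.099,.116,.135,.172)]))
for n in ["top"]:
    t,dt=camera(n); cv2.imwrite("pics/t2.png",cv2.resize(t[150:300,230:430],None,fx=4,fy=4)[:,:,::-1])
```

```text
176 [[572, -178, 192, 37], [564, -177, 185, 36], [551, -179, 173, 42], [551, -172, 177, 65], [399, -274, -1, 153]]
178 [[569, -181, 179, 36], [570, -173, 185, 44], [557, -175, 173, 49], [545, -177, 161, 63], [410, -267, 2, 146]]
180 [[567, -182, 170, 38], [562, -179, 167, 78], [554, -178, 160, 45], [548, -176, 156, 58], [413, -265, -3, 149]]
182 [[565, -184, 159, 37], [562, -180, 158, 78], [555, -178, 154, 46], [547, -177, 147, 65], [449, -240, 31, 107]]
184 [[567, -184, 153, 36], [563, -180, 151, 68], [559, -175, 150, 52], [553, -173, 146, 79], [452, -238, 26, 108]]
186 [[567, -184, 145, 58], [563, -180, 143, 68], [560, -175, 143, 48], [545, -179, 127, 62], [466, -229, 33, 91]]
188 [[480, -250, 25, 106], [550, -190, 118, 28], [549, -184, 121, 35], [545, -179, 120, 43], [465, -230, 22, 50]]
190 [[493, -241, 32, 106], [553, -189, 113, 29], [554, -181, 118, 36], [544, -181, 109, 38], [468, -229, 16, 92]]
192 [[498, -238, 29, 111], [553, -189, 104, 31], [552, -183, 107, 36], [548, -179, 105, 36], [475, -224, 16, 166]]
194 [[506, -233, 31, 76], [553, -190, 96, 34], [549, -186, 94, 34], [547, -180, 96, 52], [477, -223, 9, 181]]
196 [[505, -234, 19, 62], [550, -193, 82, 39], [554, -182, 92, 35], [549, -179, 89, 35], [526, -188, 63, 86]]
198 [[509, -232, 15, 174], [550, -193, 74, 90], [552, -184, 80, 36], [548, -180, 79, 33], [539, -179, 71, 154]]
200 [[552, -199, 64, 83], [556, -189, 72, 103], [548, -188, 66, 57], [553, -177, 77, 92], [547, -174, 73, 86]]
202 [[560, -195, 64, 74], [559, -188, 67, 72], [563, -178, 76, 104], [554, -176, 70, 86], [556, -168, 76, 87]]
[[236.94435076 195.91561014]
 [236.62080855 191.89155549]
 [236.25253756 187.31118676]
 [235.5144192  178.1308432 ]]
```

The depth values show the fingertips ending at z≈0.138, row 186, with the unmoved post below. So the tips sit about 22 mm above the reported TCP instead of 17 mm below it. I'll raise, open, recentre and go deeper.

Call:
{"name": "apply_moves", "arguments": {
  "motion": [
    {"jaw": -1,"xyz": [0,0,-25],"twist": 0},
    {"jaw": 0.6,"xyz": [-1.5,-10,-25],"twist": 0.087},
    {"jaw": 0.6,"xyz": [-1.5,-10,-25],"twist": 0.087},
    {"jaw": 0.6,"xyz": [-1.5,-10,-25],"twist": 0.087},
    {"jaw": 0.6,"xyz": [-1.5,-10,-25],"twist": 0.087}
  ]
}}

```text
time: 5.25
ee_pos: [0.5437, -0.1851, 0.1407]
tcp_rot: [-180.0, -0.0, 70.6]
wrist_force: [1.2, 0.5, 0.6]
opening: 0.0683
grasp_force: 0.0
```

Call:
{"name": "apply_moves", "arguments": {
  "motion": [
    {"jaw": 0.6,"xyz": [0,0,15],"twist": 0},
    {"jaw": 0.6,"xyz": [0,0,30],"twist": 0},
    {"jaw": 0.6,"xyz": [0,0,45],"twist": 0},
    {"jaw": 0.6,"xyz": [0,0,58],"twist": 0},
    {"jaw": 0.6,"xyz": [0,0,58],"twist": 0}
  ]
}}

```text
time: 5.88
ee_pos: [0.5429, -0.1849, 0.0816]
tcp_rot: [-179.9, 0.0, 70.6]
wrist_force: [-0.2, -0.6, -0.1]
opening: 0.0683
grasp_force: 0.0
```

Call:
{"name": "apply_moves", "arguments": {
  "motion": [
    {"jaw": -0.2,"xyz": [0,0,0],"twist": 0},
    {"jaw": -1,"xyz": [0,0,0],"twist": 0},
    {"jaw": -1,"xyz": [0,0,0],"twist": 0},
    {"jaw": -1,"xyz": [0,0,0],"twist": 0},
    {"jaw": -1,"xyz": [0,0,0],"twist": 0}
  ],
  "grip_force": 25
}}

```text
time: 6.5
ee_pos: [0.544, -0.1853, 0.0838]
tcp_rot: [179.9, 0.0, 70.6]
wrist_force: [-0.4, -0.7, 5.3]
opening: 0.0151
grasp_force: 24.9
```

The post is gripped (opening 15 mm, 25 N). Now turning +60°.

Call:
{"name": "apply_moves", "arguments": {
  "motion": [
    {"jaw": -1,"xyz": [0.4,9.3,0],"twist": -0.087},
    {"jaw": -1,"xyz": [1.6,18.6,0],"twist": -0.175},
    {"jaw": -1,"xyz": [3.6,27.7,0],"twist": -0.262},
    {"jaw": -1,"xyz": [6.5,36.6,0],"twist": -0.349},
    {"jaw": -1,"xyz": [10,45.2,0],"twist": -0.436}
  ]
}}

```text
time: 7.12
ee_pos: [0.5896, -0.1913, 0.0838]
tcp_rot: [180.0, 0.1, 95.7]
wrist_force: [-2.1, -1.0, 6.8]
opening: 0.0151
grasp_force: 25.5
```

Call:
{"name": "apply_moves", "arguments": {
  "motion": [
    {"jaw": -1,"xyz": [0.4,9.3,0],"twist": -0.087},
    {"jaw": -1,"xyz": [1.6,18.6,0],"twist": -0.175},
    {"jaw": -1,"xyz": [3.6,27.7,0],"twist": -0.262},
    {"jaw": -1,"xyz": [6.5,36.6,0],"twist": -0.349},
    {"jaw": -1,"xyz": [10,45.2,0],"twist": -0.436}
  ]
}}

```text
time: 7.75
ee_pos: [0.6346, -0.1769, 0.0838]
tcp_rot: [179.9, 0.1, 120.7]
wrist_force: [1.1, -2.6, 5.7]
opening: 0.0154
grasp_force: 25.4
```

Call:
{"name": "apply_moves", "arguments": {
  "motion": [
    {"jaw": -1,"xyz": [0.4,9.3,0],"twist": -0.087},
    {"jaw": -1,"xyz": [1.6,18.6,0],"twist": -0.175},
    {"jaw": -1,"xyz": [1.6,18.6,0],"twist": -0.175},
    {"jaw": -1,"xyz": [1.6,18.6,0],"twist": -0.175}
  ]
}}

```text
time: 8.25
ee_pos: [0.6495, -0.1662, 0.0838]
tcp_rot: [180.0, 0.1, 130.6]
wrist_force: [2.0, -3.1, 4.7]
opening: 0.0154
grasp_force: 25.5
```

Call:
{"name": "apply_moves", "arguments": {
  "motion": [
    {"jaw": -0.4,"xyz": [0,0,0],"twist": 0},
    {"jaw": 0.2,"xyz": [0,0,0],"twist": 0},
    {"jaw": 0.6,"xyz": [0,0,0],"twist": 0},
    {"jaw": 0.6,"xyz": [0,0,0],"twist": 0},
    {"jaw": 0.6,"xyz": [0,0,-30],"twist": 0}
  ]
}}

```text
time: 8.88
ee_pos: [0.6474, -0.1652, 0.1107]
tcp_rot: [-179.8, -0.2, 130.6]
wrist_force: [0.6, -1.1, 0.8]
opening: 0.0684
grasp_force: 0.0
```

Call:
{"name": "apply_moves", "arguments": {
  "motion": [
    {"jaw": 0.6,"xyz": [0,0,-40],"twist": 0},
    {"jaw": 0.6,"xyz": [0,0,-80],"twist": 0},
    {"jaw": 0.6,"xyz": [0,0,-126],"twist": 0},
    {"jaw": 0.6,"xyz": [0,0,-126],"twist": 0}
  ]
}}

```text
time: 9.38
ee_pos: [0.6498, -0.1658, 0.2435]
tcp_rot: [179.8, 0.3, 130.6]
wrist_force: [1.1, -0.6, -1.0]
opening: 0.0686
grasp_force: 0.0
```

Run:
```python
from h import *
from plan import *
o=sensors.get_obs();print(o["ee_pos"],o["tcp_rot"],o["opening"],o["q"],o["time"])
t,dt=camera("top");s,d=camera("scene")
T=cloud("top",dt);S=cloud("scene",d);a=np.radians(Y);B=np.array([[np.cos(a),np.sin(a)],[-np.sin(a),np.cos(a)]])
for n,w in(("top0",cloud("top",np.load("top0.npz")["d"])),("scene",S)):
    m=(w[...,2]>.315)&(w[...,2]<.34)&(w[...,0]>.35)&(w[...,0]<.47)&(w[...,1]>.08)&(w[...,1]<.22)
    P=w[m];q=(P[:,:2]-C)@B.T*1e3;print(n,m.sum(),"bar station med",np.median(q,0),"y",np.percentile(q[:,1],[2,98]),"z",np.percentile(P[:,2],[50,95]),"slope",np.degrees(np.polyfit(q[:,1],q[:,0],1)[0]))
w=S;m=(w[...,2]>.10)&(w[...,2]<.142)&(w[...,0]>.4)&(w[...,0]<.75)&(w[...,1]>-.26)&(w[...,1]<-.08)
P=w[m][:,:2]-C;P=P[np.hypot(*P.T)<.14];c=np.median(P,0);print("post",len(P),c+C,np.hypot(*c),"joint deg",np.degrees(np.arctan2(c[1],c[0]))+90-Y)
cv2.imwrite("pics/v1.png",cv2.resize(s[130:310,175:390],None,fx=3.3,fy=3.3,interpolation=cv2.INTER_CUBIC)[:,:,::-1])
```

```text
[ 0.64983167 -0.16580801  0.24347592] [179.78391437   0.30324925 130.56796166] 0.06856584906986346 [-1.43149560e+01  2.37205001e+01  3.62002660e+01  1.02107412e+02
  2.31110915e-03  3.51165180e+01] 9.375
top0 186 bar station med [-103.2936461  245.8682455] y [211.52248934 287.71188315] z [0.32787922 0.33270369] slope -2.7797005381872033
scene 221 bar station med [-98.4998087 248.6126145] y [210.98394622 287.43375041] z [0.32449179 0.32912985] slope -1.2085656281556705
post 63 [ 0.65408826 -0.16400666] 0.10887127554776167 joint deg 32.94387115988097
```

View pics/v1.png

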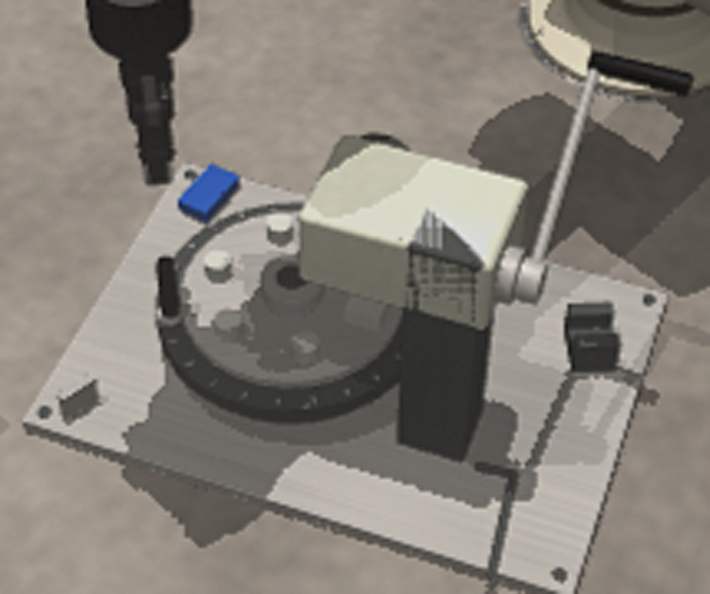

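The square pad is under the head and the post (crop 168,290) gives a joint angle of about +30° after surface-bias correction. Loose parts haven't moved. Next, the lever.

Run:
```python
from plan import *
pol=lambda a,r,z,y:(r*np.cos(np.radians(a)),r*np.sin(np.radians(a)),z,y)
h=st(-104,268,281);print(h)
w=[pol(-14.3,.36,.36,112),pol(4,.35,.37,106),pol(20.5,.37,.37,100.3),(h[0],h[1],.37,100.3),(h[0],h[1],.37,100.3),(h[0],h[1],.37,100.3)]
emit((.649,-.166,.243,130.57),w,.055,10)
```

```text
[np.float64(0.42925696240373), np.float64(0.16038575979408878), 0.281]
[{"xyz": [36.3, -25.4, -16.7], "twist": 0.046}, {"xyz": [72.5, -50.8, -33.4], "twist": 0.093}, {"xyz": [108.8, -76.2, -50.1], "twist": 0.139}, {"xyz": [145.0, -101.6, -66.9], "twist": 0.185}, {"xyz": [181.3, -127.0, -83.6], "twist": 0.232}]
[{"xyz": [29.4, -33.1, -16.7], "twist": 0.046}, {"xyz": [58.8, -66.2, -33.4], "twist": 0.092}, {"xyz": [92.4, -48.8, -36.7], "twist": 0.127}, {"xyz": [125.9, -31.4, -40.1], "twist": 0.162}, {"xyz": [159.4, -14.0, -43.4], "twist": 0.197}]
[{"xyz": [50.9, 13.3, 0.0], "twist": 0.05}, {"xyz": [101.8, 26.5, 0.0], "twist": 0.099}, {"xyz": [105.3, 70.5, 0.0], "twist": 0.099}, {"xyz": [108.7, 114.5, 0.0], "twist": 0.099}, {"xyz": [108.7, 114.5, 0.0], "twist": 0.099}]
[{"xyz": [-0.0, 0.0, 0.0], "twist": 0.0}]
end [  0.42924619   0.16041387   0.37       100.31782842]
```

Call:
{"name": "apply_moves", "arguments": {
  "motion": [
    {"jaw": 0.6,"xyz": [36,-25.5,-17],"twist": 0.046},
    {"jaw": 0.6,"xyz": [72.5,-51,-33.5],"twist": 0.093},
    {"jaw": 0.6,"xyz": [109,-76,-50],"twist": 0.139},
    {"jaw": 0.6,"xyz": [145,-101.5,-67],"twist": 0.185},
    {"jaw": 0.6,"xyz": [181,-127,-83.5],"twist": 0.232}
  ]
}}

```text
time: 10.1
ee_pos: [0.4328, -0.1102, 0.3215]
tcp_rot: [-179.9, -0.1, 117.2]
wrist_force: [-0.1, -0.1, -0.0]
opening: 0.0685
grasp_force: 0.0
```

Call:
{"name": "apply_moves", "arguments": {
  "motion": [
    {"jaw": 0.6,"xyz": [29.5,-33,-17],"twist": 0.046},
    {"jaw": 0.6,"xyz": [59,-66,-33.5],"twist": 0.092},
    {"jaw": 0.6,"xyz": [92.5,-49,-37],"twist": 0.127},
    {"jaw": 0.6,"xyz": [126,-31.5,-40],"twist": 0.162},
    {"jaw": 0.6,"xyz": [159.5,-14,-43.5],"twist": 0.197}
  ]
}}

```text
time: 10.72
ee_pos: [0.3486, 0.0257, 0.3648]
tcp_rot: [-179.9, -0.0, 105.9]
wrist_force: [0.6, 0.1, 0.4]
opening: 0.0686
grasp_force: 0.0
```

Call:
{"name": "apply_moves", "arguments": {
  "motion": [
    {"jaw": 0.6,"xyz": [51,13.5,0],"twist": 0.05},
    {"jaw": 0.6,"xyz": [102,26.5,0],"twist": 0.099},
    {"jaw": 0.6,"xyz": [102,26.5,0],"twist": 0.099}
  ]
}}

```text
time: 11.1
ee_pos: [0.3458, 0.1328, 0.3642]
tcp_rot: [-179.8, 0.0, 100.6]
wrist_force: [0.1, -1.2, 0.4]
opening: 0.0684
grasp_force: 0.0
```

Call:
{"name": "apply_moves", "arguments": {
  "motion": [
    {"jaw": 0.6,"xyz": [6,43.5,0],"twist": 0.003},
    {"jaw": 0.6,"xyz": [12.2,87,0],"twist": 0.005},
    {"jaw": 0.6,"xyz": [12.2,87,0],"twist": 0.005},
    {"jaw": 0.6,"xyz": [12.2,87,0],"twist": 0.005}
  ]
}}

```text
time: 11.6
ee_pos: [0.4296, 0.1568, 0.3654]
tcp_rot: [-179.9, 0.0, 100.0]
wrist_force: [-1.0, -0.4, -0.2]
opening: 0.0685
grasp_force: 0.0
```

Run:
```python
from h import *
o=sensors.get_obs();print(o["ee_pos"],o["tcp_rot"],o["q"])
s,d=camera("scene");w=cloud("scene",d)
m=(w[...,2]>.34)&(w[...,2]<.48)&(abs(w[...,0]-.43)<.08)&(abs(w[...,1]-.16)<.08);print(m.sum(),np.percentile(w[m][:,2],[.5,2,5]))
cv2.imwrite("pics/l1.png",cv2.resize(s[50:250,270:420],(600,800))[:600,:,::-1])
```

```text
[0.42960297 0.15679212 0.36535063] [-1.79895760e+02  2.47693558e-02  9.99897400e+01] [ 2.00546609e+01 -8.70058440e-01  2.18652855e+01  1.12842309e+02
 -6.17070821e-03  1.00064949e+02]
336 [0.39170184 0.39414437 0.39861261]
```

View pics/l1.png

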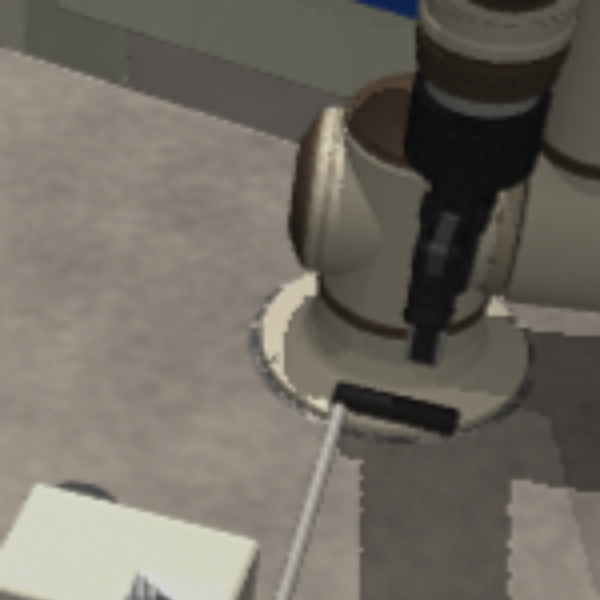

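The tips (crop 425,360) are above the outer half of the bar (340–460, ~405), with the tips at z≈0.392. Descending onto it.

Call:
{"name": "apply_moves", "arguments": {
  "motion": [
    {"jaw": 0.6,"xyz": [4,0,20],"twist": 0},
    {"jaw": 0.6,"xyz": [4,0,42],"twist": 0},
    {"jaw": 0.6,"xyz": [4,0,64],"twist": 0},
    {"jaw": 0.6,"xyz": [4,0,83],"twist": 0},
    {"jaw": 0.6,"xyz": [4,0,83],"twist": 0}
  ]
}}

```text
time: 12.28
ee_pos: [0.428, 0.1609, 0.2827]
tcp_rot: [-180.0, 0.0, 100.0]
wrist_force: [0.1, -0.3, 0.5]
opening: 0.0684
grasp_force: 0.0
```

Call:
{"name": "apply_moves", "arguments": {
  "motion": [
    {"jaw": -0.1,"xyz": [0,0,0],"twist": 0},
    {"jaw": -0.5,"xyz": [0,0,0],"twist": 0},
    {"jaw": -1,"xyz": [0,0,0],"twist": 0},
    {"jaw": -1,"xyz": [0,0,0],"twist": 0},
    {"jaw": -1,"xyz": [0,0,0],"twist": 0}
  ],
  "grip_force": 60
}}

```text
time: 12.9
ee_pos: [0.4291, 0.1615, 0.2834]
tcp_rot: [180.0, -0.0, 100.0]
wrist_force: [-1.4, -0.3, 3.7]
opening: 0.0161
grasp_force: 58.5
```

Run:
```python
from plan import *
# arc from rest (30 deg above level) to 21.57 below (+0.4 deg press)
e=np.radians(30-np.arange(0,53,1.0));
P=lambda a:(-180*np.cos(np.radians(a)),180*np.sin(np.radians(a)))
def line(a0,a1,n):
    for k in range(0,n,5):
        b=P(a0+(a1-a0)*k/n);print([[0,round(P(a0+(a1-a0)*i/n)[0]-b[0],1),round(b[1]-P(a0+(a1-a0)*i/n)[1],1)] for i in range(k+1,min(n,k+5)+1)])
line(30,-22,15);print("up");line(-22,30,25)
```

```text
[[0, np.float64(-5.2), np.float64(9.6)], [0, np.float64(-9.7), np.float64(19.5)], [0, np.float64(-13.7), np.float64(29.6)], [0, np.float64(-17.0), np.float64(40.0)], [0, np.float64(-19.7), np.float64(50.5)]]
[[0, np.float64(-2.1), np.float64(10.7)], [0, np.float64(-3.5), np.float64(21.5)], [0, np.float64(-4.2), np.float64(32.4)], [0, np.float64(-4.3), np.float64(43.2)], [0, np.float64(-3.8), np.float64(54.1)]]
[[0, np.float64(1.2), np.float64(10.8)], [0, np.float64(3.1), np.float64(21.5)], [0, np.float64(5.6), np.float64(32.1)], [0, np.float64(8.7), np.float64(42.6)], [0, np.float64(12.5), np.float64(52.8)]]
up
[[0, np.float64(-2.3), np.float64(-6.1)], [0, np.float64(-4.5), np.float64(-12.3)], [0, np.float64(-6.3), np.float64(-18.5)], [0, np.float64(-8.0), np.float64(-24.9)], [0, np.float64(-9.4), np.float64(-31.2)]]
[[0, np.float64(-1.2), np.float64(-6.4)], [0, np.float64(-2.2), np.float64(-12.9)], [0, np.float64(-2.9), np.float64(-19.4)], [0, np.float64(-3.4), np.float64(-25.9)], [0, np.float64(-3.6), np.float64(-32.4)]]
[[0, np.float64(-0.0), np.float64(-6.5)], [0, np.float64(0.2), np.float64(-13.1)], [0, np.float64(0.7), np.float64(-19.6)], [0, np.float64(1.3), np.float64(-26.1)], [0, np.float64(2.3), np.float64(-32.5)]]
[[0, np.float64(1.2), np.float64(-6.4)], [0, np.float64(2.6), np.float64(-12.8)], [0, np.float64(4.2), np.float64(-19.1)], [0, np.float64(6.0), np.float64(-25.4)], [0, np.float64(8.1), np.float64(-31.6)]]
[[0, np.float64(2.3), np.float64(-6.1)], [0, np.float64(4.8), np.float64(-12.1)], [0, np.float64(7.6), np.float64(-18.1)], [0, np.float64(10.5), np.float64(-23.9)], [0, np.float64(13.7), np.float64(-29.6)]]
```

Call:
{"name": "apply_moves", "arguments": {
  "motion": [
    {"jaw": -1,"xyz": [0,-5.2,9.6],"twist": 0},
    {"jaw": -1,"xyz": [0,-9.7,19.5],"twist": 0},
    {"jaw": -1,"xyz": [0,-13.7,29.6],"twist": 0},
    {"jaw": -1,"xyz": [0,-17,40],"twist": 0},
    {"jaw": -1,"xyz": [0,-19.7,50.5],"twist": 0}
  ]
}}

```text
time: 13.52
ee_pos: [0.4105, 0.1583, 0.2332]
tcp_rot: [179.8, -0.0, 100.0]
wrist_force: [1.4, -0.4, 7.9]
opening: 0.0161
grasp_force: 62.3
```

Call:
{"name": "apply_moves", "arguments": {
  "motion": [
    {"jaw": -1,"xyz": [0,-2.1,10.7],"twist": 0},
    {"jaw": -1,"xyz": [0,-3.5,21.5],"twist": 0},
    {"jaw": -1,"xyz": [0,-4.2,32.4],"twist": 0},
    {"jaw": -1,"xyz": [0,-4.3,43.2],"twist": 0},
    {"jaw": -1,"xyz": [0,-3.8,54.1],"twist": 0}
  ]
}}

```text
time: 14.15
ee_pos: [0.4059, 0.1575, 0.179]
tcp_rot: [179.9, -0.0, 100.0]
wrist_force: [-3.8, -0.7, 8.9]
opening: 0.0161
grasp_force: 66.6
```

Call:
{"name": "apply_moves", "arguments": {
  "motion": [
    {"jaw": -1,"xyz": [0,1.2,10.8],"twist": 0},
    {"jaw": -1,"xyz": [0,3.1,21.5],"twist": 0},
    {"jaw": -1,"xyz": [0,5.6,32.1],"twist": 0},
    {"jaw": -1,"xyz": [0,8.7,42.6],"twist": 0},
    {"jaw": -1,"xyz": [0,12.5,52.8],"twist": 0}
  ]
}}

```text
time: 14.78
ee_pos: [0.416, 0.1593, 0.1251]
tcp_rot: [-179.7, -0.0, 100.0]
wrist_force: [-11.0, -3.0, 5.3]
opening: 0.0156
grasp_force: 70.9
```

Call:
{"name": "apply_moves", "arguments": {
  "motion": [
    {"jaw": -1,"xyz": [0,0,0],"twist": 0},
    {"jaw": -1,"xyz": [0,0,0],"twist": 0}
  ]
}}

```text
time: 15.02
ee_pos: [0.4161, 0.1592, 0.1248]
tcp_rot: [-179.7, 0.0, 100.0]
wrist_force: [-11.6, -1.2, 2.6]
opening: 0.0162
grasp_force: 70.6
```

Run:
```python
from h import *
from plan import *
s,d=camera("scene");w=cloud("scene",d);a=np.radians(Y);B=np.array([[np.cos(a),np.sin(a)],[-np.sin(a),np.cos(a)]])
q=np.dstack([(w[...,:2]-C)@B.T*1e3,w[...,2]*1e3])
m=(abs(q[...,1]-216)<9)&(q[...,0]>-110)&(q[...,0]<20)&(q[...,2]>100)&(q[...,2]<300);P=q[m]
f=np.polyfit(P[:,0],P[:,2],1);print(m.sum(),"rod slope deg",np.degrees(np.arctan(f[0])),"z at x50",np.polyval(f,50))
m=(q[...,1]>275)&(q[...,1]<295)&(abs(q[...,0]+115)<25)&(q[...,2]>100)&(q[...,2]<330);print(m.sum(),np.median(q[m],0),q[m][:,2].max())
```

```text
93 rod slope deg 20.427927865358406 z at x50 233.20286681229237
113 [-98.52650417 283.13726927 220.109472  ] 323.0189315578707
```

Call:
{"name": "apply_moves", "arguments": {
  "motion": [
    {"jaw": -1,"xyz": [0,-1,2],"twist": 0},
    {"jaw": -1,"xyz": [0,-1,3.5],"twist": 0},
    {"jaw": -1,"xyz": [0,-1,3.5],"twist": 0}
  ]
}}

```text
time: 15.45
ee_pos: [0.417, 0.1594, 0.1226]
tcp_rot: [-180.0, -0.0, 100.0]
wrist_force: [-4.9, -0.3, 6.4]
opening: 0.016
grasp_force: 70.9
```

Call:
{"name": "apply_moves", "arguments": {
  "motion": [
    {"jaw": -1,"xyz": [0,0.5,2],"twist": 0},
    {"jaw": -1,"xyz": [0,1,4],"twist": 0},
    {"jaw": -1,"xyz": [0,1,4],"twist": 0}
  ]
}}

```text
time: 15.82
ee_pos: [0.4183, 0.1596, 0.1196]
tcp_rot: [179.9, -0.0, 100.0]
wrist_force: [-6.4, -2.2, 13.0]
opening: 0.0164
grasp_force: 71.6
```

Run:
```python
from h import *
from plan import *
o=sensors.get_obs();print(o["ee_pos"],o["wrist_force"])
a=np.radians(Y);B=np.array([[np.cos(a),np.sin(a)],[-np.sin(a),np.cos(a)]])
def rod(d,lo,hi):
    w=cloud("scene",d);q=np.dstack([(w[...,:2]-C)@B.T*1e3,w[...,2]*1e3])
    r=np.hypot(q[...,0]-50,q[...,2]-230);m=(abs(q[...,1]-216)<9)&(r>50)&(r<165)&(q[...,0]<20)&(q[...,2]>lo)&(q[...,2]<hi)
    P=q[m];f=np.polyfit(P[:,0],P[:,2],1);print(m.sum(),np.degrees(np.arctan(f[0])),np.polyval(f,50),"about pivot",np.degrees(np.median(np.arctan2(P[:,2]-230,50-P[:,0]))))
rod(np.load("scene0.npz")["d"],200,350);rod(camera("scene")[1],100,300)
```

```text
[0.41827399 0.15964925 0.11955651] [-6.44971835 -2.15711655 13.01719061]
173 -30.242332738466192 233.75443699042262 about pivot 31.993523949344517
68 21.396342719733198 231.76922059286107 about pivot -20.446921058469638
```

The rod has swung 51.6° (0.90 rad) and the reaction is 14 N, so the lever is on its lower stop. Holding.

Call:
{"name": "apply_moves", "arguments": {
  "motion": [
    {"jaw": -1,"xyz": [0,0,0],"twist": 0},
    {"jaw": -1,"xyz": [0,0,0],"twist": 0},
    {"jaw": -1,"xyz": [0,0,0],"twist": 0},
    {"jaw": -1,"xyz": [0,0,0],"twist": 0},
    {"jaw": -1,"xyz": [0,0,0],"twist": 0}
  ]
}}

```text
time: 16.5
ee_pos: [0.4183, 0.1596, 0.1196]
tcp_rot: [179.9, -0.0, 100.0]
wrist_force: [-7.0, -1.6, 13.2]
opening: 0.0156
grasp_force: 71.6
```

Call:
{"name": "apply_moves", "arguments": {
  "motion": [
    {"jaw": -1,"xyz": [0,0,0],"twist": 0},
    {"jaw": -1,"xyz": [0,0,0],"twist": 0},
    {"jaw": -1,"xyz": [0,0,0],"twist": 0},
    {"jaw": -1,"xyz": [0,-0.5,-2],"twist": 0},
    {"jaw": -1,"xyz": [0,-1.5,-5],"twist": 0}
  ]
}}

```text
time: 17.12
ee_pos: [0.4166, 0.1593, 0.1237]
tcp_rot: [180.0, -0.0, 100.0]
wrist_force: [-3.2, -0.7, 5.9]
opening: 0.0161
grasp_force: 70.8
```

Call:
{"name": "apply_moves", "arguments": {
  "motion": [
    {"jaw": -1,"xyz": [0,-2.3,-6.1],"twist": 0},
    {"jaw": -1,"xyz": [0,-4.5,-12.3],"twist": 0},
    {"jaw": -1,"xyz": [0,-6.3,-18.5],"twist": 0},
    {"jaw": -1,"xyz": [0,-8,-24.9],"twist": 0},
    {"jaw": -1,"xyz": [0,-9.4,-31.2],"twist": 0}
  ]
}}

```text
time: 17.75
ee_pos: [0.408, 0.1578, 0.155]
tcp_rot: [179.9, -0.0, 100.0]
wrist_force: [6.4, 1.6, 2.5]
opening: 0.0161
grasp_force: 72.6
```

Call:
{"name": "apply_moves", "arguments": {
  "motion": [
    {"jaw": -1,"xyz": [0,-1.2,-6.4],"twist": 0},
    {"jaw": -1,"xyz": [0,-2.2,-12.9],"twist": 0},
    {"jaw": -1,"xyz": [0,-2.9,-19.4],"twist": 0},
    {"jaw": -1,"xyz": [0,-3.4,-25.9],"twist": 0},
    {"jaw": -1,"xyz": [0,-3.6,-32.4],"twist": 0}
  ]
}}

```text
time: 18.38
ee_pos: [0.4056, 0.1574, 0.1873]
tcp_rot: [179.8, 0.0, 100.0]
wrist_force: [10.7, 2.1, 2.8]
opening: 0.0165
grasp_force: 75.8
```

Call:
{"name": "apply_moves", "arguments": {
  "motion": [
    {"jaw": -1,"xyz": [0,0,-6.5],"twist": 0},
    {"jaw": -1,"xyz": [0,0.2,-13.1],"twist": 0},
    {"jaw": -1,"xyz": [0,0.7,-19.6],"twist": 0},
    {"jaw": -1,"xyz": [0,1.3,-26.1],"twist": 0},
    {"jaw": -1,"xyz": [0,2.3,-32.5],"twist": 0}
  ]
}}

```text
time: 19.0
ee_pos: [0.4094, 0.158, 0.2194]
tcp_rot: [179.7, 0.0, 100.0]
wrist_force: [23.7, 4.1, -7.1]
opening: 0.0164
grasp_force: 77.2
```

Call:
{"name": "apply_moves", "arguments": {
  "motion": [
    {"jaw": -1,"xyz": [0,1.2,-6.4],"twist": 0},
    {"jaw": -1,"xyz": [0,2.6,-12.8],"twist": 0},
    {"jaw": -1,"xyz": [0,4.2,-19.1],"twist": 0},
    {"jaw": -1,"xyz": [0,6,-25.4],"twist": 0},
    {"jaw": -1,"xyz": [0,8.1,-31.6],"twist": 0}
  ]
}}

```text
time: 19.62
ee_pos: [0.4191, 0.1596, 0.2496]
tcp_rot: [179.6, 0.1, 100.0]
wrist_force: [35.2, 6.3, -19.1]
opening: 0.0159
grasp_force: 79.4
```

Call:
{"name": "apply_moves", "arguments": {
  "motion": [
    {"jaw": -1,"xyz": [0,3,-1],"twist": 0},
    {"jaw": -1,"xyz": [0,5,-2],"twist": 0}
  ]
}}

```text
time: 19.88
ee_pos: [0.4199, 0.1599, 0.2516]
tcp_rot: [-179.9, 0.0, 100.0]
wrist_force: [5.5, 1.7, -6.0]
opening: 0.016
grasp_force: 80.1
```

Run:
```python
from h import *
from plan import *
o=sensors.get_obs();print(o["ee_pos"],o["wrist_force"])
a=np.radians(Y);B=np.array([[np.cos(a),np.sin(a)],[-np.sin(a),np.cos(a)]])
w=cloud("scene",camera("scene")[1]);q=np.dstack([(w[...,:2]-C)@B.T*1e3,w[...,2]*1e3])
r=np.hypot(q[...,0]-50,q[...,2]-230);m=(abs(q[...,1]-216)<9)&(r>50)&(r<165)&(q[...,0]<20)&(q[...,2]>200)&(q[...,2]<350)
P=q[m];print(m.sum(),np.polyfit(P[:,0],P[:,2],1),"about pivot (rest reads 32.0)",np.degrees(np.median(np.arctan2(P[:,2]-230,50-P[:,0]))))
```

```text
[0.41989911 0.15988533 0.2516184 ] [ 5.47129083  1.66075256 -6.03663862]
164 [ -0.43280958 255.3281819 ] about pivot (rest reads 32.0) 25.10141749730549
```

Call:
{"name": "apply_moves", "arguments": {
  "motion": [
    {"jaw": -1,"xyz": [0,2.3,-4.4],"twist": 0},
    {"jaw": -1,"xyz": [0,4.6,-8.8],"twist": 0},
    {"jaw": -1,"xyz": [0,6.8,-13],"twist": 0},
    {"jaw": -1,"xyz": [0,8.5,-16.5],"twist": 0},
    {"jaw": -1,"xyz": [0,8.5,-16.5],"twist": 0}
  ]
}}

```text
time: 20.55
ee_pos: [0.4277, 0.1612, 0.2686]
tcp_rot: [-179.9, 0.0, 100.0]
wrist_force: [5.2, 1.3, -5.2]
opening: 0.0162
grasp_force: 78.6
```

```bash
cat > rod.py <<'E'
from h import *
from plan import *
o=sensors.get_obs();print(o["time"],o["ee_pos"],o["wrist_force"])
a=np.radians(Y);B=np.array([[np.cos(a),np.sin(a)],[-np.sin(a),np.cos(a)]])
w=cloud("scene",camera("scene")[1]);q=np.dstack([(w[...,:2]-C)@B.T*1e3,w[...,2]*1e3])
r=np.hypot(q[...,0]-50,q[...,2]-230);m=(abs(q[...,1]-216)<9)&(r>50)&(r<165)&(q[...,0]<20)&(q[...,2]>200)&(q[...,2]<350)
P=q[m];f=np.polyfit(P[:,0],P[:,2],1);print(m.sum(),"slope (rest 30.24)",-np.degrees(np.arctan(f[0])),"about pivot (rest 32.0)",np.degrees(np.median(np.arctan2(P[:,2]-230,50-P[:,0]))))
E
python3 rod.py
```

```text
20.55 [0.42765726 0.16120792 0.26857705] [ 5.23094007  1.27119624 -5.15849547]
173 slope (rest 30.24) 28.58188184707674 about pivot (rest 32.0) 31.14755518256108
```

Call:
{"name": "apply_moves", "arguments": {
  "motion": [
    {"jaw": -1,"xyz": [0,0.8,-1.4],"twist": 0},
    {"jaw": -1,"xyz": [0,1.6,-2.8],"twist": 0},
    {"jaw": -1,"xyz": [0,2.3,-4],"twist": 0},
    {"jaw": -1,"xyz": [0,2.3,-4],"twist": 0}
  ]
}}

```text
time: 21.1
ee_pos: [0.4296, 0.1616, 0.2726]
tcp_rot: [-179.9, 0.0, 100.0]
wrist_force: [2.2, 0.1, -9.2]
opening: 0.0162
grasp_force: 76.9
```

```bash
python3 rod.py
```

```text
21.1 [0.42958687 0.16159955 0.27259927] [ 2.20490492  0.07500343 -9.18710104]
174 slope (rest 30.24) 29.777570071484732 about pivot (rest 32.0) 32.19002156277961
```

The lever is back against its upper stop (slope 29.8–30.2°, and the tool is now being pushed down). Releasing and retreating upward.

Call:
{"name": "apply_moves", "arguments": {
  "motion": [
    {"jaw": -1,"xyz": [0,0,0],"twist": 0},
    {"jaw": -0.5,"xyz": [0,0,0],"twist": 0},
    {"jaw": 0,"xyz": [0,0,0],"twist": 0},
    {"jaw": 0.6,"xyz": [0,0,0],"twist": 0},
    {"jaw": 0.6,"xyz": [0,0,0],"twist": 0}
  ],
  "grip_force": 20
}}

```text
time: 21.78
ee_pos: [0.4299, 0.1617, 0.2738]
tcp_rot: [180.0, -0.0, 100.0]
wrist_force: [-0.2, 0.6, 0.0]
opening: 0.0684
grasp_force: 0.0
```

Call:
{"name": "apply_moves", "arguments": {
  "motion": [
    {"jaw": 0.6,"xyz": [0,0,-20],"twist": 0},
    {"jaw": 0.6,"xyz": [0,0,-45],"twist": 0},
    {"jaw": 0.6,"xyz": [0,0,-75],"twist": 0},
    {"jaw": 0.6,"xyz": [0,0,-100],"twist": 0},
    {"jaw": 0.6,"xyz": [0,0,-100],"twist": 0}
  ]
}}

```text
time: 22.4
ee_pos: [0.4303, 0.1618, 0.3749]
tcp_rot: [179.8, -0.0, 100.0]
wrist_force: [0.7, 0.1, 0.4]
opening: 0.0679
grasp_force: 0.0
```

```bash
cp rod.py r2.py
cat >> r2.py <<'E'
s,_=camera("scene")
cv2.imwrite("pics/end.png",s[:,:,::-1])
s0=np.load("scene0.npz")["p"]
w=cloud("scene",_);m=(w[...,2]>.10)&(w[...,2]<.142)&(w[...,0]>.4)&(w[...,0]<.75)&(w[...,1]>-.26)&(w[...,1]<-.08)
P=w[m][:,:2]-C;P=P[np.hypot(*P.T)<.14];c=np.median(P,0)-[.0055,.0015];print("post",c+C,"joint deg",np.degrees(np.arctan2(c[1],c[0]))+90-Y)
E
python3 r2.py
```

```text
22.4 [0.43025041 0.16181145 0.3749261 ] [0.70492102 0.1000604  0.38240444]
174 slope (rest 30.24) 29.608637526380225 about pivot (rest 32.0) 32.003604198452216
post [ 0.64840997 -0.16469346] joint deg 30.443089752056377
```

View pics/end.png

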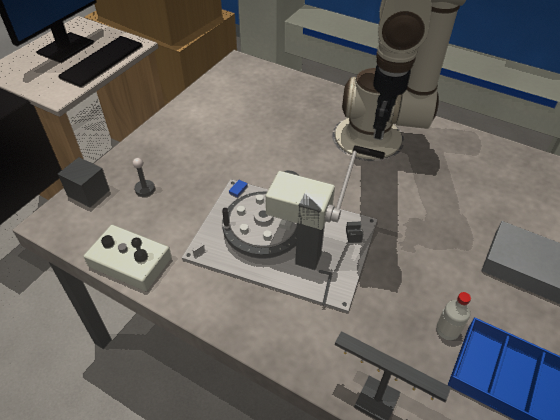

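The final view shows the lever up (bar at 368,152), the post at (226,215), a round pad where the square one stood (267,236), the loose items unmoved and the gripper clear.

```bash
python3 -c "
from workcell import bot
print(bot.job_done())"
```

```text
the job is handed in; nothing more can be done
None
```

The job is handed in: the table sits in the square pad's stop (+30°), the lever was pulled to its lower stop and held for about a second, then eased back up over about 4 s (longer than the 2–3 s asked, with brief pauses) and released at rest at about 22 s, with nothing else moved; no pass/fail verdict came back.

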